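# Close up the order carton so the last meal box goes in

### The job

Finish packing this takeaway order: the second meal box, standing on the worktop, has to go into the shallow cardboard carton with the meal box and the two dip tubs already there, so that all four sit flat on the carton's floor at once. What is in the carton lies too loosely, so push it together to one side without taking any of it out or tipping the tubs over, then set the last box down in the room you have made; do not drop it. Leave the food tin, order pad and pen about where they are.

Things in the scene. Friction and masses are not known exactly. Their poses are not given: they have to be found in the camera images.
- carton_floor (a point): Centre of the inner floor of the open cardboard carton, 5 mm above the worktop. The carton is 154 mm inside along its x and 220 mm along its y, with upright walls 4 mm thick that rise 36 mm above the floor (rim 41 mm above the worktop). It stands firmly on a thin black non-slip mat and does not shift when its walls are pushed. z is up.
- packed_box_mid (a point): Centre (30 mm above its underside) of the meal box already in the carton: a closed white folded-card meal box, a plain block 133 x 64 x 60 mm, about 35 g, long side along its x, z up. At the start it lies in the +y half of the carton, its long side roughly along the carton's x but more or less askew, with some room left between it and the carton's +y wall.
- tub_a_mid (a point): Middle of the round (18.5 mm above its underside) of one of the two dip tubs in the carton: round dip tub with a pale flat lid, 37 mm tall, lid 65 mm across (the widest part, its underside 32 mm up), with a thin pull tab, 7 mm long, on the tub's own -y side that is in nothing's way; about 60 g. At the start it stands in the -y half of the carton, towards the carton's +x end, with a gap of about 3 to 4 cm between it and the carton's -y wall.
- tub_b_mid (a point): Middle of the round (18.5 mm above its underside) of the other dip tub, the same as the first in shape, size and weight. At the start it stands beside it, towards the carton's -x end, with the same kind of gap to the -y wall. Pushed towards +y, the tubs slide upright and push the packed box ahead of them; box, tub and box side by side take about 193 of the carton's 220 mm.
- last_box_mid (a point): Centre (30 mm above its underside) of the meal box still to be packed: a closed white folded-card meal box, a plain block 133 x 64 x 60 mm, about 35 g, long side along its x, z up. It stands on the worktop to the right (-y) of the carton. Held across its width by its top 17 mm, it reaches the carton's floor with the fingertips still above the carton's rim and the tubs' lids (41 to 42 mm above the worktop).
- tin_mid (a point): Centre (36 mm above its underside) of a closed food tin, 57 mm across and 72 mm tall, standing on the worktop beyond the work; a bystander.
- order_pad: Order pad, 116 x 74 x 9 mm, lying on the worktop to the left of the carton; origin at the centre of its underside; a bystander.
- marker_pen: Marker pen, 134 mm long along its y and 17 mm thick, lying near the order pad; origin at the centre of its underside; a bystander.
There are look-alikes about, which are no part of the job. What is shaped like the part that bears last_box_mid but pink or turquoise is not meant.

How it is judged:
By the outcome, as a careful person would: the job done as asked, in the order asked, and still so for the second after the job is handed in, with the robot touching nothing.
It also fails if it takes over 48 s, if anything falls off the work surface, if the arm or the gripper's body presses on something with over 40 N, if the wrist force passes 120 N, or if a joint passes its speed limit or range.

### The arm

A 6-joint arm with a two-finger parallel gripper is mounted at the origin on a cart in front of the work surface, level with it; the furniture and walls round the work are solid. World frame = base frame: x ahead of the robot, y to its left, z up, the work surface at z = 0. Lengths are in mm, angles in rad, forces in N, time in s.
With the tool pointing down it reaches from about 350 to 975 mm from the base axis. Payload 7.1 kg.
Tool frame: the origin (TCP) lies at the very end of the fingers, on their centre line; the grasp point (between the pads) lies 19 mm behind it (ctrl.pinch_z is the z of the grasp point in the tool frame, in mm); z points along the fingers, y is the direction in which the jaws open and shut (so a half turn about z gives the same grasp; the last joint's range is limited). The gripper opens to 88 mm and grips with 3 to 60 N. Pads are 20 mm wide; open, the fingers measure 115 mm over their backs; the gripper's body (75 mm by 178 mm) begins 61 mm behind the grasp point.
Start: joints at [1.174, 0.423, 1.63, -0, 1.089, -0.019], TCP at [230.516, 580.919, 222.675] pointing down, gripper open.
Joint ranges: [-3, 3], [-0.9, 2.11], [0.09, 2.58], [-1.31, 4.45], [0.11, 2.69], [-2.54, 2.54]. Speed limits (rad/s): [2.39, 2.39, 3.01, 3.14, 3.14, 3.14].

### API

Orientations are given as a rotation vector (axis times angle).
In Python, from workcell import get_obs, optics, ctrl gives the robot as it stands.
- The arm moves only by the shell command python3 -m jog 'ROWS'. ROWS is a JSON object of lists of equal length, an entry for each row: "delta_rot": the turn, a rotation vector about the tool's x, y, z in rad, a list of three; "translation": the shift along the tool's x, y, z in mm, a list of three; "hand": the opening, from -1 (shut) to 1 (fully open). In form: {"delta_rot": [[rx, ry, rz], ...], "translation": [[x, y, z], ...], "hand": [hand, ...]}. A call has 1 to 5 rows; each row is the pose to reach, as a shift and turn from the pose commanded when the call began, along the tool's axes at that moment; what a row does not reach only later rows make up. A row lasts 1/10 s, in which the tool goes at most 50 mm and 8.59 degrees, less where a joint would pass 70% of its speed; a pose out of reach is approached as far as the arm can. A call with a gripper value outside its range is refused whole. The fingers move at their own pace and stop on an object; the grip force is fixed at half the most. Time passes only in rows, so rows that repeat a pose let the fingers close. It gives the time, the measured TCP pose, the force and the opening at its end, in the units of the state.
- get_obs(): the state, without advancing time (a new reading comes with each control period).
- optics.get_image(name): name is "scene" or "top" or "wrist"; returns the picture (420x560x3 uint8, red, green, blue); there is no depth.
- optics.calibration(name): a dict with "intrinsics" (3x3 intrinsics, pixels), "cam_to_world" (4x4, takes a point from camera to world coordinates). Camera axes: x right, y up, looking along -z (the intrinsics and any distortion apply to the point x, -y, -z); pixel columns grow to the right and rows downward; lengths in mm; the calibration is good to about 2 mm. A picture is of the moment at which its call begins: read the wrist's pose just before it. calibration takes no time and is no camera call; for the wrist camera it gives the pose at the moment of the call.
- ctrl.close_job(): hands the job in, once; it reports no verdict.
The state is a dict: "t": time; "qpos": joint angles; "qvel": joint speeds; "joint_torque": joint torques, N m; "ee_pos": TCP position; "orientation": TCP orientation; "ft_force": force on the tool from outside, world axes, zero at the start; "moment": the same for the moment, N m; "width": finger opening in mm.
Only numpy, scipy, OpenCV 4.12 (cv2) and the standard library are available. Lean on these libraries where they do the work, as an engineer would, in place of code of your own. Each camera call takes 0.05 s, during which the arm holds its last target. There are 200 camera calls.

## Working session

There is one attempt and no reset: what is moved stays moved. The work goes in short steps, Python scripts to look and compute and a shell command to move; the robot and the scene stay as the last step left them, time stands still between calls to the robot, and variables do not carry over. Pictures are saved under pics/ and viewed, about 8 in all and at most 12, crops included, and the job is handed in when it is done.

```bash
ls; mkdir -p pics; python3 - <<'E'
from workcell import get_obs, optics, ctrl
import cv2,numpy as np
o=get_obs();print({k:np.round(v,3) for k,v in o.items()}, ctrl.pinch_z)
for n in("scene","top"):
    im=optics.get_image(n);cv2.imwrite(f"pics/{n}0.png",im[...,::-1])
    c=optics.calibration(n);print(n,c)
E
```

```text
pics
{'t': np.float64(0.0), 'qpos': array([ 1.174,  0.424,  1.631, -0.   ,  1.089, -0.019]), 'qvel': array([ 0.001, -0.001, -0.001,  0.001, -0.001,  0.001]), 'joint_torque': array([ 0.0000e+00, -5.4460e+01, -2.7366e+01,  6.4000e-02,  2.3000e-02,
       -0.0000e+00]), 'ee_pos': array([230.315, 580.438, 221.91 ]), 'orientation': array([-5.900e-01, -3.085e+00,  2.000e-03]), 'ft_force': array([-0.097,  0.057, -0.288]), 'moment': array([-0.027,  0.022,  0.011]), 'width': np.float64(87.785)} -18.700000000000003
scene {'intrinsics': array([[380.19760674,   0.        , 281.76663916],
       [  0.        , 380.19760674, 208.53376038],
       [  0.        ,   0.        ,   1.        ]]), 'cam_to_world': array([[ 6.59129645e-01,  3.88765081e-01, -6.43746707e-01,
        -2.84545988e+02],
       [-7.51868351e-01,  3.58377993e-01, -5.53406900e-01,
        -7.12502000e+02],
       [ 1.55593740e-02,  8.48779669e-01,  5.28517720e-01,
         7.65271162e+02],
       [ 0.00000000e+00,  0.00000000e+00,  0.00000000e+00,
         1.00000000e+00]])}
top {'intrinsics': array([[431.4866353 ,   0.        , 276.17914448],
       [  0.        , 431.4866353 , 203.9963192 ],
       [  0.        ,   0.        ,   1.        ]]), 'cam_to_world': array([[-4.09106333e-01,  8.83817158e-01, -2.26934439e-01,
         2.67676103e+02],
       [-9.12486174e-01, -3.95981030e-01,  1.02800811e-01,
         1.64165429e+02],
       [ 9.95387839e-04,  2.49131001e-01,  9.68469284e-01,
         1.33772011e+03],
       [ 0.00000000e+00,  0.00000000e+00,  0.00000000e+00,
         1.00000000e+00]])}
```

View pics/scene0.png

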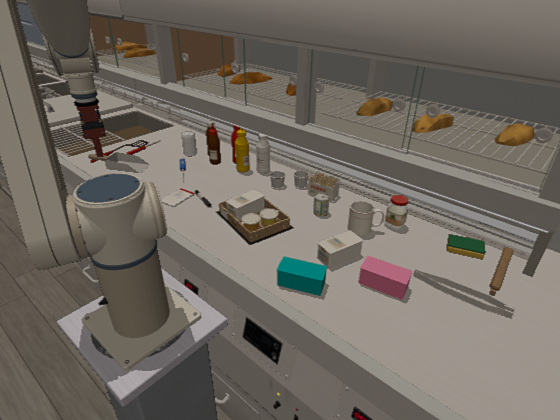

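View pics/top0.png

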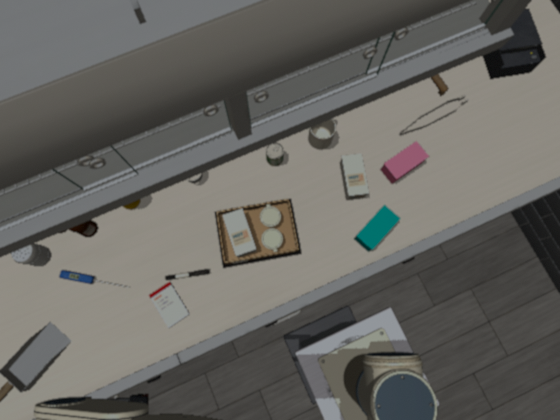

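The scene view shows the carton at about (255,215), the white last box at (340,250) and the tin at (321,206). In the top view the carton's corners are about (215,210), (293,200), (300,250) and (222,265). The packed box is at (239,232), the tubs at (271,215) and (273,239), and the last box at (355,176). The pink and turquoise boxes are decoys.

```bash
cat > h.py <<'E'
import numpy as np,cv2
from workcell import get_obs,optics,ctrl
def rays(c,px):
    K=c["intrinsics"];T=c["cam_to_world"];px=np.atleast_2d(np.asarray(px,float))
    d=np.c_[(px-K[:2,2])/[K[0,0],K[1,1]],np.ones(len(px))]*[1,-1,-1]
    return T[:3,3],d@T[:3,:3].T
def onz(c,px,z):
    o,d=rays(c,px);return o+d*((z-o[2])/d[:,2])[:,None]
def proj(c,P):
    T=np.linalg.inv(c["cam_to_world"]);p=np.atleast_2d(P)@T[:3,:3].T+T[:3,3];p=p*[1,-1,-1]
    p=p@c["intrinsics"].T;return p[:,:2]/p[:,2:]
def tri(cs,ps):
    A=np.zeros((3,3));b=np.zeros(3)
    for c,p in zip(cs,ps):
        o,d=rays(c,p);d=d[0]/np.linalg.norm(d[0]);M=np.eye(3)-np.outer(d,d);A+=M;b+=M@o
    return np.linalg.solve(A,b)
def shot(n,f):
    c=optics.calibration(n);im=optics.get_image(n);cv2.imwrite(f"pics/{f}.png",im[...,::-1]);np.savez(f"pics/{f}.npz",**c);return c,im
def load(f):return dict(np.load(f"pics/{f}.npz")),cv2.imread(f"pics/{f}.png")
E
python3 - <<'E'
from h import *
for f in("top","scene"):np.savez(f"pics/{f}0.npz",**optics.calibration(f))
c,im=load("top0")
for n,p,z in[("carton",[[215,210],[293,200],[300,250],[222,265]],41),("pbox",[[239,232]],65),("tubs",[[271,215],[273,239]],42),("last",[[355,173]],60),("tin",[[275,152]],72),("turq",[[378,227]],60),("pen",[[187,274]],10)]:
    print(n,onz(c,p,z).round().tolist())
cr=im[130:280,190:450];hsv=cv2.cvtColor(cr,cv2.COLOR_BGR2HSV)
print(onz(c,[[280,220]],0))
print({k:v.round(4).tolist() for k,v in optics.calibration("wrist").items()})
T=optics.calibration("wrist")["cam_to_world"];from scipy.spatial.transform import Rotation as R
o=get_obs();Rt=R.from_rotvec(o["orientation"]).as_matrix();print(Rt.round(3));print((Rt.T@(T[:3,3]-o["ee_pos"])).round(1));print((Rt.T@T[:3,:3]).round(3))
cv2.imwrite("pics/top0c.png",cv2.resize(cr,None,fx=3,fy=3,interpolation=cv2.INTER_CUBIC))
E
```

```text
carton [[631.0, 207.0, 41.0], [562.0, -26.0, 41.0], [411.0, 20.0, 41.0], [466.0, 252.0, 41.0]]
pbox [[532.0, 166.0, 65.0]]
tubs [[546.0, 56.0, 42.0], [475.0, 80.0, 42.0]]
last [[558.0, -236.0, 60.0]]
tin [[719.0, -35.0, 72.0]]
turq [[376.0, -222.0, 60.0]]
pen [[489.0, 362.0, 10.0]]
[[528.36690284  32.54960256   0.        ]]
{'intrinsics': [[303.8653, 0.0, 274.4328], [0.0, 303.8653, 204.4973], [0.0, 0.0, 1.0]], 'cam_to_world': [[0.3692, -0.9019, -0.2243, 168.7407], [0.9293, 0.3578, 0.091, 605.6031], [-0.0018, -0.242, 0.9703, 384.1438], [0.0, 0.0, 0.0, 1.0]]}
[[-0.929  0.369 -0.001]
 [ 0.369  0.929 -0.001]
 [-0.    -0.001 -1.   ]]
[  66.5    0.4 -162.2]
[[-0.     0.97   0.242]
 [ 1.     0.     0.   ]
 [ 0.     0.242 -0.97 ]]
```

View pics/top0c.png

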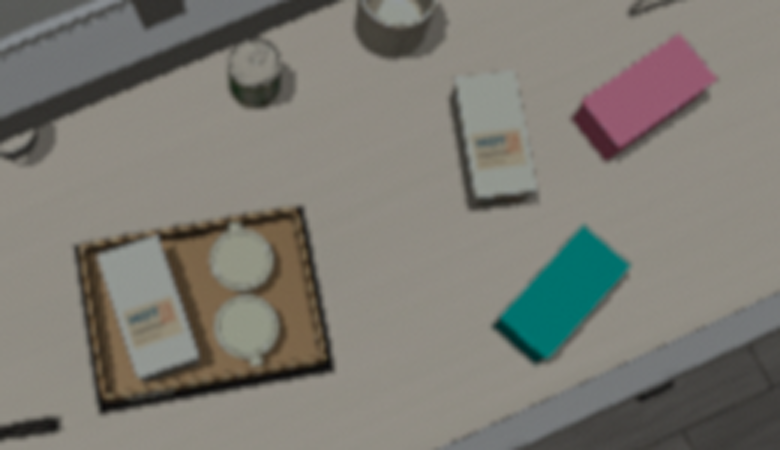

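Carton yaw is about -15°, with its +y pointing along (0.26,0.97). I'll bring the wrist camera over the carton with tool y along carton x.

```bash
python3 -m jog '{"delta_rot":[[0,0,1.454],[0,0,1.454],[0,0,1.454],[0,0,1.454],[0,0,1.454]],"translation":[[-447,-394,-70],[-447,-394,-70],[-447,-394,-70],[-447,-394,-70],[-447,-394,-70]],"hand":[1,1,1,1,1]}'
cat >> h.py <<'E'
from scipy.spatial.transform import Rotation as R
def plan(P,yaw):
    "tool-axes shift and rz to TCP P with tool y at world angle yaw (deg)"
    o=get_obs();M=R.from_rotvec(o["orientation"]).as_matrix()
    a=np.radians(yaw);y=np.array([np.cos(a),np.sin(a),0]);z=np.array([0,0,-1.]);x=np.cross(y,z)
    print("t",o["t"],"pos",o["ee_pos"].round(1),"tooly",np.degrees(np.arctan2(M[1,1],M[0,1])).round(1),"q",o["qpos"].round(2))
    print("shift",(M.T@(np.asarray(P,float)-o["ee_pos"])).round(1),"rot",R.from_matrix(M.T@np.c_[x,y,z]).as_rotvec().round(3))
E
python3 -c "
from h import *
plan([500,50,290],-15)"
```

```text
t: 0.6
ee_pos: [343.4, 357.7, 251.8]
orientation: [-1.687, -2.65, 0.001]
ft_force: [0.8, 1.2, -0.2]
width: 88.1
t 0.6 pos [343.4 357.7 251.8] tooly 25.1 q [ 0.78  0.2   1.88 -0.    1.06  0.34]
shift [-345.1   11.5  -38.1] rot [-0.     0.     0.699]
```

```bash
python3 -m jog '{"delta_rot":[[0,0,0.699],[0,0,0.699],[0,0,0.699],[0,0,0.699],[0,0,0.699]],"translation":[[-345,11,-38],[-345,11,-38],[-345,11,-38],[-345,11,-38],[-345,11,-38]],"hand":[1,1,1,1,1]}'
python3 -c "
from h import *
plan([500,50,290],-15)"
```

```text
t: 1.1
ee_pos: [457.1, 136.6, 279.4]
orientation: [-2.492, -1.913, -0.0]
ft_force: [1.0, 0.1, 0.4]
width: 87.9
t 1.1 pos [457.1 136.6 279.4] tooly -15.0 q [0.27 0.13 1.89 0.   1.12 0.53]
shift [-72.6  63.9 -10.6] rot [-0. -0.  0.]
```

```bash
python3 -m jog '{"delta_rot":[[0,0,0],[0,0,0],[0,0,0],[0,0,0]],"translation":[[-36,32,-5],[-72,64,-10],[-72,64,-10],[-72,64,-10]],"hand":[1,1,1,1]}'
python3 -c "
from h import *
shot('wrist','w1')"
```

```text
t: 1.5
ee_pos: [500.3, 51.8, 288.8]
orientation: [-2.489, -1.916, 0.001]
ft_force: [-0.3, 0.1, 0.5]
width: 88.0
```

View pics/w1.png

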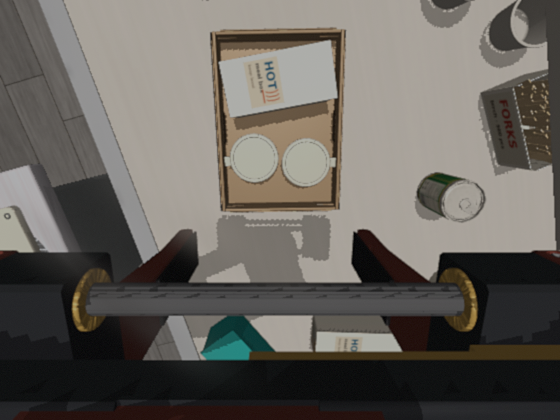

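The wrist view shows the carton's outer rim corners at about (211,30), (345,29), (339,210) and (221,210). The packed box is askew, with corners near (220,60) and (335,42). The tub lids are at about (254,158) and (305,162), with tabs at the outer sides.

```bash
python3 - <<'E'
from h import *
c,im=load("w1");ct,_=load("top0")
g=cv2.cvtColor(im,cv2.COLOR_BGR2GRAY)
ci=cv2.HoughCircles(g[120:205,215:345],cv2.HOUGH_GRADIENT,1,30,param1=120,param2=12,minRadius=20,maxRadius=30)[0];ci[:,:2]+=[215,120];print(ci[:3])
hsv=cv2.cvtColor(im,cv2.COLOR_BGR2HSV)
m=((hsv[...,1]<45)&(hsv[...,2]>120)).astype(np.uint8);roi=np.zeros_like(m);roi[38:130,218:340]=1
cn=max(cv2.findContours(m*roi,0,2)[0],key=cv2.contourArea);print("pbox",cv2.boxPoints(cv2.minAreaRect(cn)).round(0).tolist())
corn=np.array([[211,30],[345,29],[339,210],[221,210]])
P=onz(c,corn,41);print("carton",P.round(1).tolist(),P.mean(0).round(1))
e=[np.linalg.norm(P[i]-P[(i+1)%4]).round(1) for i in range(4)];print(e)
u=(P[0]+P[1]-P[2]-P[3])[:2];v=(P[1]+P[2]-P[0]-P[3])[:2]
print("yaw y",np.degrees(np.arctan2(-u[0],u[1])),"yaw x",np.degrees(np.arctan2(v[1],v[0])))
u/=np.linalg.norm(u);x=np.array([u[1],-u[0]])
tops=np.array([[242,260],[247,327]])/3+[190,130]
tops=tops[::1]
for q in ci[:2]:
    L=onz(c,[q[:2]],42)[0];t=tops[np.argmin(np.linalg.norm(onz(ct,tops,42)-L,axis=1))]
    d=(L-P.mean(0))[:2];print("tub",L.round(1),"carton frame",(d@x).round(1),(d@u).round(1),"tri",tri([c,ct],[q[:2],t]).round(1))
B=onz(c,cv2.boxPoints(cv2.minAreaRect(cn)),65);d=(B-P.mean(0))[:,:2];print("pbox cf",np.c_[d@x,d@u].round(0).tolist())
E
```

```text
[[305.5 162.5  23.5]
 [254.5 157.5  23.8]]
pbox [[218.0, 60.0], [330.0, 39.0], [341.0, 97.0], [229.0, 118.0]]
carton [[471.5, 248.3, 41.0], [629.2, 207.6, 41.0], [575.1, -13.7, 41.0], [415.8, 28.6, 41.0]] [522.9 117.7  41. ]
[np.float64(162.9), np.float64(227.8), np.float64(164.8), np.float64(226.7)]
yaw y -13.97760953990319 yaw x -14.660991362925968
tub [545.2  62.8  42. ] carton frame 34.9 -47.9 tri [548.   57.2   9. ]
tub [480.9  86.7  42. ] carton frame -33.3 -40.2 tri [479.2  83.   21.1]
pbox cf [[-71.0, 76.0], [59.0, 96.0], [74.0, 32.0], [-62.0, 11.0]]
```

```bash
python3 -c "
from h import *
plan([500,24.5,65],-14.3)"
```

```text
t 1.55 pos [499.8  52.8 288.7] tooly -14.7 q [0.08 0.16 1.83 0.   1.15 0.34]
shift [-27.3   7.7 223.7] rot [-0.001  0.    -0.007]
```

```bash
python3 -m jog '{"delta_rot":[[0,0,-0.007],[0,0,-0.007],[0,0,-0.007],[0,0,-0.007],[0,0,-0.007]],"translation":[[-27,7,45],[-27,7,90],[-27,7,135],[-27,7,180],[-27,7,224]],"hand":[0.36,0.36,0.36,0.36,0.36]}' && python3 -m jog '{"delta_rot":[[0,0,0],[0,0,0]],"translation":[[0,0,0],[0,0,0]],"hand":[0.36,0.36]}'
python3 -c "
from h import *
shot('wrist','w2');plan([500,24.5,65],-14.3)"
```

```text
t: 2.05
ee_pos: [499.4, 26.6, 63.6]
orientation: [-2.477, -1.931, 0.0]
ft_force: [0.5, 0.5, -0.1]
width: 60.2
t: 2.25
ee_pos: [499.5, 26.1, 65.2]
orientation: [-2.477, -1.93, 0.003]
ft_force: [0.4, -0.1, 0.4]
width: 59.7
t 2.3 pos [501.   25.9  66.6] tooly -14.2 q [0.03 0.49 1.99 0.   0.65 0.28]
shift [-1.6 -0.6  1.6] rot [ 0.001 -0.     0.002]
```

View pics/w2.png

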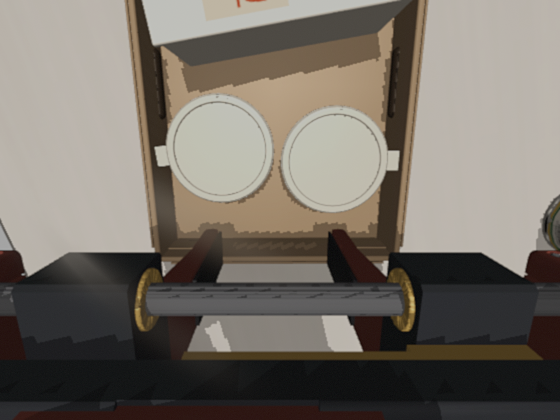

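The closed-in view shows the lids at about (220,148) and (334,159), the -y rim at rows 243–262, and the fingertips near (212,232) and (338,232).

```bash
python3 - <<'E'
from h import *
c,im=load("w2");c1,_=load("w1");ct,_=load("top0")
a=np.radians(-14.3);x=np.array([np.cos(a),np.sin(a)]);u=np.array([-np.sin(a),np.cos(a)])
g=cv2.cvtColor(im,cv2.COLOR_BGR2GRAY)
ci=cv2.HoughCircles(g[80:225,150:400],cv2.HOUGH_GRADIENT,1,80,param1=120,param2=20,minRadius=45,maxRadius=60)[0][:2]+[150,80,0]
T=c["cam_to_world"];o=get_obs();p=o["ee_pos"]
print("tip proj",proj(c,[p,p+np.r_[u*10,0],p+np.r_[x*30,0],p+np.r_[-x*30,0]]).round(0).tolist())
f=lambda P:np.c_[(P-p)[:,:2]@x,(P-p)[:,:2]@u].round(1).tolist()
print(ci, "tubs rel tcp",f(onz(c,ci[:,:2],42)),"edges",f(onz(c,[[218,202],[333,212]],42)))
for q in [(305.5,162.5),(254.5,157.5)]:
    k=min(ci,key=lambda k:np.linalg.norm(onz(c,[k[:2]],42)-onz(c1,[q],42)));print("tri",tri([c,c1],[k[:2],q]).round(1))
print("col 280 edges",[(int(r),np.abs(np.diff(g[:,280].astype(int)))[r]) for r in range(205,275) if abs(int(g[r+1,280])-int(g[r,280]))>12])
print("rim rows",f(onz(c,[[280,r] for r in (235,243,250,262)],41)))
E
```

```text
tip proj [[278.0, 249.0], [279.0, 232.0], [331.0, 249.0], [225.0, 249.0]]
[[218.5 148.5  45.5]
 [334.5 158.5  46. ]] tubs rel tcp [[-36.1, 54.3], [33.9, 48.5]] edges [[-37.8, 21.2], [34.7, 14.9]]
tri [544.9  64.3  47. ]
tri [482.1  87.6  55.7]
col 280 edges [(232, np.int64(25)), (237, np.int64(23)), (255, np.int64(15)), (256, np.int64(13)), (263, np.int64(27))]
rim rows [[1.3, -1.0], [1.3, -6.5], [1.3, -11.4], [1.4, -19.9]]
```

```bash
python3 -m jog '{"delta_rot":[[0,0,0],[0,0,0],[0,0,0],[0,0,0],[0,0,0]],"translation":[[0,0,17],[0,0,34],[0,0,51],[0,0,51],[4,0,51]],"hand":[0.36,0.36,0.36,0.36,0.36]}' && python3 -m jog '{"delta_rot":[[0,0,0],[0,0,0],[0,0,0],[0,0,0],[0,0,0]],"translation":[[4,0,0],[8,0,0],[12,0,0],[16,0,0],[20,0,0]],"hand":[0.36,0.36,0.36,0.36,0.36]}' && python3 -m jog '{"delta_rot":[[0,0,0],[0,0,0],[0,0,0],[0,0,0],[0,0,0]],"translation":[[4,0,0],[8,0,0],[12,0,0],[16,0,0],[20,0,0]],"hand":[0.36,0.36,0.36,0.36,0.36]}'; python3 -c "
from h import *
plan([500,24.5,65],-14.3)
o=get_obs();print((o['ee_pos'][:2]-[522.9,117.7])@[.247,.969])"
```

```text
t: 2.8
ee_pos: [502.7, 28.9, 16.3]
orientation: [2.479, 1.927, 0.004]
ft_force: [-0.5, -0.6, 0.9]
width: 59.6
t: 3.3
ee_pos: [506.3, 48.5, 14.3]
orientation: [2.48, 1.929, -0.0]
ft_force: [0.2, -2.6, 1.2]
width: 59.3
t: 3.8
ee_pos: [511.2, 67.8, 14.1]
orientation: [-2.48, -1.928, 0.0]
ft_force: [0.1, -1.2, 1.6]
width: 59.9
t 3.8 pos [511.2  67.8  14.1] tooly -14.3 q [ 0.11  0.61  1.97 -0.    0.57  0.36]
shift [-44.8  -0.2 -50.9] rot [-0.     0.     0.001]
-51.220578732786045
```

```bash
python3 -m jog '{"delta_rot":[[0,0,0],[0,0,0],[0,0,0],[0,0,0],[0,0,0]],"translation":[[4,0,0],[8,0,0],[11,0,0],[14,0,0],[17,0,0]],"hand":[0.36,0.36,0.36,0.36,0.36]}' && python3 -m jog '{"delta_rot":[[0,0,0],[0,0,0]],"translation":[[1,0,0],[2,0,0]],"hand":[0.36,0.36]}' && python3 -m jog '{"delta_rot":[[0,0,0],[0,0,0]],"translation":[[1,0,0],[2,0,0]],"hand":[0.36,0.36]}'; python3 -c "
from h import *
shot('wrist','w3')
o=get_obs();print((o['ee_pos'][:2]-[522.9,117.7])@[.247,.969])"
```

```text
t: 4.3
ee_pos: [515.4, 84.2, 14.2]
orientation: [-2.48, -1.928, 0.0]
ft_force: [-0.3, -0.9, -0.1]
width: 59.5
t: 4.5
ee_pos: [515.8, 86.0, 14.2]
orientation: [-2.48, -1.928, 0.0]
ft_force: [0.4, -1.5, 0.3]
width: 59.7
t: 4.7
ee_pos: [516.2, 87.8, 14.2]
orientation: [-2.48, -1.928, 0.001]
ft_force: [0.0, -1.5, 0.3]
width: 59.8
-30.55799132725324
```

View pics/w3.png

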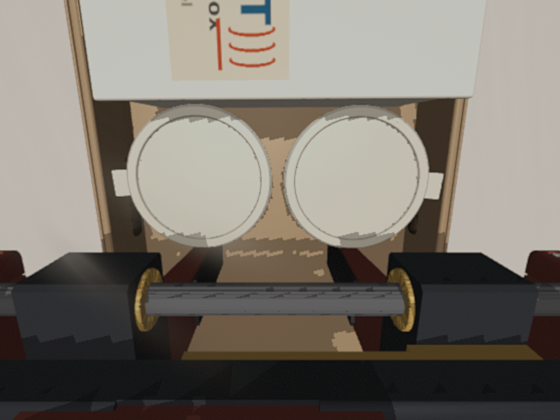

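Box and tubs are now square: the box's lower edge is at row 97, the lids at (200,177) and (357,177) and upright. I'll push the last few millimetres to contact.

```bash
for i in 1; do :; done; python3 -m jog '{"delta_rot":[[0,0,0],[0,0,0]],"translation":[[1,0,0],[2,0,0]],"hand":[0.36,0.36]}' && python3 -m jog '{"delta_rot":[[0,0,0],[0,0,0]],"translation":[[0.7,0,0],[1,0,0]],"hand":[0.36,0.36]}' && python3 -m jog '{"delta_rot":[[0,0,0],[0,0,0]],"translation":[[0.7,0,0],[1,0,0]],"hand":[0.36,0.36]}'
```

```text
t: 4.95
ee_pos: [515.9, 88.8, 14.0]
orientation: [-2.479, -1.93, 0.004]
ft_force: [-2.4, -11.5, 3.0]
width: 59.7
t: 5.15
ee_pos: [515.6, 89.1, 14.0]
orientation: [2.478, 1.931, -0.006]
ft_force: [-2.7, -14.8, 4.4]
width: 60.1
t: 5.35
ee_pos: [515.4, 89.4, 14.0]
orientation: [2.478, 1.931, -0.008]
ft_force: [-3.9, -19.3, 6.2]
width: 59.5
```

Contact with the wall shows in the force. I'll back off, lift, and compute the last box from the top view.

```bash
python3 -m jog '{"delta_rot":[[0,0,0],[0,0,0],[0,0,0],[0,0,0],[0,0,0]],"translation":[[-8,0,0],[-14,0,0],[-14,0,0],[-14,0,-40],[-14,0,-80]],"hand":[0.36,0.36,0.36,0.36,0.36]}' && python3 -m jog '{"delta_rot":[[0,0,0],[0,0,0],[0,0,0],[0,0,0],[0,0,0]],"translation":[[0,0,-50],[0,0,-100],[0,0,-150],[0,0,-190],[0,0,-190]],"hand":[1,1,1,1,1]}'; python3 - <<'E'
from h import *
shot('wrist','w4')
c,im=load("top0")
P=onz(c,np.array([[455,77],[515,70],[535,192],[475,200]])/3+[190,130],60);print(P.round(0).tolist(),P.mean(0))
u=(P[0]+P[1]-P[2]-P[3])/2;print(np.degrees(np.arctan2(u[1],u[0])),np.linalg.norm(u))
b=np.degrees(np.arctan2(u[1],u[0]))
a=np.radians(b-90);xd=np.array([np.cos(b*np.pi/180),np.sin(b*np.pi/180),0])
# tool y at b-90 -> tool x = y x z ; camera is 66 towards tool x
y=np.array([np.cos(a),np.sin(a),0]);x=np.cross(y,[0,0,-1]);print("toolx",x)
Q=P.mean(0)-66*x;Q[2]=270;print(Q);plan(Q,b-90)
E
```

```text
t: 5.85
ee_pos: [513.0, 78.3, 94.0]
orientation: [-2.479, -1.927, 0.004]
ft_force: [0.2, 0.5, 0.1]
width: 60.0
t: 6.35
ee_pos: [517.2, 79.0, 290.5]
orientation: [2.476, 1.925, 0.016]
ft_force: [0.5, -0.8, -0.8]
width: 87.2
[[626.0, -224.0, 60.0], [607.0, -285.0, 60.0], [480.0, -243.0, 60.0], [498.0, -183.0, 60.0]] [ 552.83079197 -233.83128033   60.        ]
-17.87667717124098 134.35102434819407
toolx [ 0.95171944 -0.30696924  0.        ]
[ 490.01730908 -213.57131074  270.        ]
t 6.4 pos [515.6  78.8 287.3] tooly -14.3 q [0.13 0.19 1.8  0.   1.14 0.38]
shift [-289.7   47.1   16.8] rot [ 0.003 -0.007  1.634]
```

View pics/w4.png

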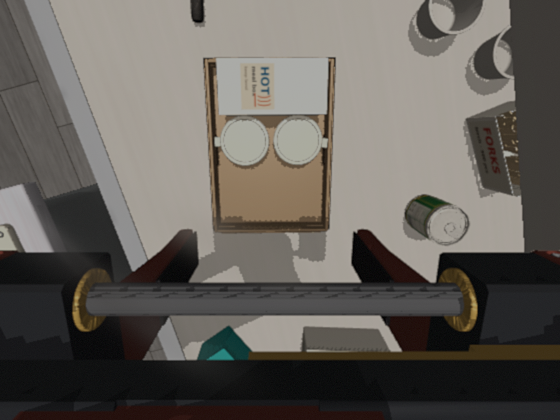

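Packed box sits flat against the +y wall (rows 58–114), both lids close behind it at (244,140) and (298,140), upright; free floor from row 167 to 222. Now to the last box.

```bash
python3 -m jog '{"delta_rot":[[0,0,1.634],[0,0,1.634],[0,0,1.634],[0,0,1.634],[0,0,1.634]],"translation":[[-290,47,17],[-290,47,17],[-290,47,17],[-290,47,17],[-290,47,17]],"hand":[1,1,1,1,1]}'; python3 -c "
from h import *
plan([490,-213.6,270],-107.9)"
```

```text
t: 6.9
ee_pos: [490.7, -171.8, 268.0]
orientation: [-3.015, -0.877, 0.003]
ft_force: [0.8, -0.2, 0.8]
width: 87.7
t 6.9 pos [ 490.7 -171.8  268. ] tooly -57.6 q [-0.36  0.22  1.82  0.    1.11  0.64]
shift [-23.   35.   -2.1] rot [-0.001  0.002  0.878]
```

```bash
python3 -m jog '{"delta_rot":[[0,0,0.15],[0,0,0.3],[0,0,0.45],[0,0,0.6],[0,0,0.75]],"translation":[[-23,35,-2],[-23,35,-2],[-23,35,-2],[-23,35,-2],[-23,35,-2]],"hand":[1,1,1,1,1]}' && python3 -m jog '{"delta_rot":[[0,0,0.128],[0,0,0.128],[0,0,0.128]],"translation":[[0,0,0],[0,0,0],[0,0,0]],"hand":[1,1,1]}'; python3 -c "
from h import *
shot('wrist','w5')
plan([490,-213.6,270],-107.9)"
```

```text
t: 7.4
ee_pos: [490.6, -212.0, 269.7]
orientation: [-3.127, 0.29, 0.005]
ft_force: [-0.6, -0.0, 1.2]
width: 88.1
t: 7.7
ee_pos: [491.0, -211.9, 270.5]
orientation: [-3.105, 0.473, 0.003]
ft_force: [0.1, 0.5, -0.3]
width: 87.8
t 7.75 pos [ 491.1 -212.   270.8] tooly -107.4 q [-0.43  0.24  1.78  0.    1.13  1.44]
shift [-0.6  1.8  0.8] rot [-0.     0.002  0.009]
```

View pics/w5.png

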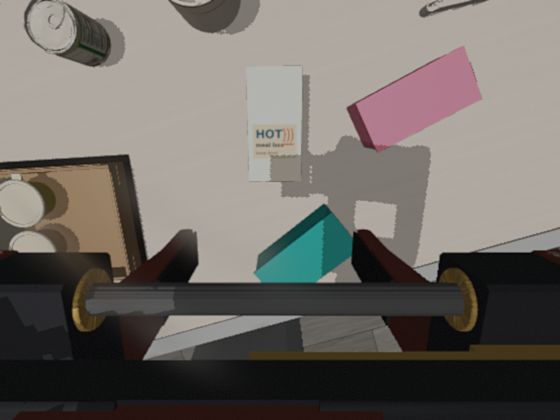

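The last box's top is at (247,66)–(302,182), nearly aligned with the tool. The turquoise decoy (300,240) and the pink one (415,100) are clear of the jaws.

```bash
python3 - <<'E'
from h import *
c,im=load("w5");ct,_=load("top0");hsv=cv2.cvtColor(im,cv2.COLOR_BGR2HSV);g=cv2.cvtColor(im,cv2.COLOR_BGR2GRAY)
e=lambda v,lo,hi:[(i,int(v[i+1])-int(v[i])) for i in range(lo,hi) if abs(int(v[i+1])-int(v[i]))>8]
print(e(g[80],235,315),e(g[170],235,315)); print(e(g[:,260],55,80),e(g[:,260],165,195))
print(e(g[:,290],55,80))
px=np.array([[247,66.],[302,66],[302,182],[248,182]])
P=onz(c,px,60);print(P.round(1).tolist(),P.mean(0).round(1),[np.linalg.norm(P[i]-P[(i+1)%4]).round(1) for i in range(4)])
u=(P[0]+P[1]-P[2]-P[3])/2;print("yaw",np.degrees(np.arctan2(u[1],u[0])))
tp=np.array([[455,77],[515,70],[535,192],[475,200]])/3+[190,130]
print([tri([c,ct],[a,b]).round(1).tolist() for a,b in zip(px,tp)])
# carton from w4
c,im=load("w4");g=cv2.cvtColor(im,cv2.COLOR_BGR2GRAY)
C=onz(c,[[204,58],[336,58],[329,231],[213,231]],41);print("carton",C.mean(0),[np.linalg.norm(C[i]-C[(i+1)%4]).round(1) for i in range(4)])
v=(C[0]+C[1]-C[2]-C[3])[:2];w=(C[1]+C[2]-C[0]-C[3])[:2];print(np.degrees([np.arctan2(-v[0],v[1]),np.arctan2(w[1],w[0])]))
v/=np.linalg.norm(v)
ci=cv2.HoughCircles(g[105:180,210:335],cv2.HOUGH_GRADIENT,1,30,param1=120,param2=12,minRadius=20,maxRadius=30)[0][:2]+[210,105,0];print(ci)
L=onz(c,ci[:,:2],42);print(L.round(1).tolist(),((L-C.mean(0))[:,:2]@v).round(1))
B=onz(c,[[218,114],[328,115]],65);print("box edge",((B-C.mean(0))[:,:2]@v).round(1))
E
```

```text
[(300, -9), (301, -46), (302, -12), (307, 10), (308, 28), (309, 13)] [(248, 9), (268, -11), (269, -28), (270, -9), (300, -20), (301, 10), (308, 13), (309, 21), (310, -16), (311, -18)]
[] [(180, -21), (181, 12)]
[(64, -13), (65, 22)]
[[627.8, -221.7, 60.0], [609.2, -281.2, 60.0], [481.2, -244.3, 60.0], [501.2, -180.3, 60.0]] [ 554.9 -231.9   60. ] [np.float64(62.4), np.float64(133.2), np.float64(67.0), np.float64(133.2)]
yaw -17.091493434456186
[[625.7, -222.1, 65.5], [606.2, -280.6, 70.2], [480.6, -244.3, 56.6], [499.4, -181.8, 60.1]]
carton [523.88168889 117.81739139  41.        ] [np.float64(164.8), np.float64(227.7), np.float64(165.4), np.float64(226.7)]
[-14.11930441 -14.32078409]
[[245.5        142.5         22.70000076]
 [295.5        141.5         22.39999962]]
[[494.1, 135.9, 42.0], [558.7, 120.8, 42.0]] [10.3 11.4]
box edge [45.5 44. ]
```

Measurements agree: the last box is at (555,-232), yaw -17.1°, top near z 60. The free strip in the carton is about 90 mm wide, so the goal centre is about (507,55), yaw -14.3°. Descending to grasp.

```bash
python3 -c "
from h import *
plan([555,-232,44],-107.1)"
```

```text
t 7.75 pos [ 491.1 -212.   270.8] tooly -107.4 q [-0.43  0.24  1.78  0.    1.13  1.44]
shift [6.730e+01 1.000e-01 2.267e+02] rot [-0.     0.002 -0.005]
```

```bash
python3 -m jog '{"delta_rot":[[0,0,-0.005],[0,0,-0.005],[0,0,-0.005],[0,0,-0.005],[0,0,-0.005]],"translation":[[34,0,20],[67,0,50],[67,0,90],[67,0,130],[67,0,160]],"hand":[1,1,1,1,1]}' && python3 -m jog '{"delta_rot":[[0,0,0],[0,0,0],[0,0,0],[0,0,0]],"translation":[[0,0,25],[0,0,50],[0,0,67],[0,0,67]],"hand":[1,1,1,1]}'
python3 -c "
from h import *
plan([555,-232,44],-107.1)"
```

```text
t: 8.25
ee_pos: [554.3, -231.9, 108.8]
orientation: [-3.106, 0.467, 0.004]
ft_force: [-0.1, -0.7, 0.3]
width: 87.7
t: 8.65
ee_pos: [553.4, -231.6, 42.0]
orientation: [-3.105, 0.468, 0.008]
ft_force: [-0.4, -0.5, -0.7]
width: 87.9
t 8.65 pos [ 553.4 -231.6   42. ] tooly -107.1 q [-0.42  0.64  1.77  0.    0.74  1.45]
shift [ 1.6 -0.1 -2. ] rot [-0.001  0.005 -0.001]
```

```bash
python3 -m jog '{"delta_rot":[[0,0,0],[0,0,0],[0,0,0],[0,0,0],[0,0,0]],"translation":[[0,0,-2],[0,0,-2],[0,0,-2],[0,0,-2],[0,0,-2]],"hand":[1,-0.2,-0.2,-0.2,-0.2]}' && python3 -m jog '{"delta_rot":[[0,0,0],[0,0,0],[0,0,0]],"translation":[[0,0,0],[0,0,0],[0,0,0]],"hand":[-0.2,-0.2,-0.2]}'
python3 -c "
from h import *
plan([507,55,160],-104.3)"
```

```text
t: 9.15
ee_pos: [555.8, -232.7, 47.7]
orientation: [3.106, -0.471, 0.002]
ft_force: [-1.4, 0.5, 4.6]
width: 64.2
t: 9.45
ee_pos: [555.9, -232.7, 47.7]
orientation: [3.106, -0.471, 0.002]
ft_force: [-1.1, 0.4, 6.3]
width: 64.1
t 9.45 pos [ 555.9 -232.7   47.7] tooly -107.2 q [-0.42  0.63  1.77 -0.    0.74  1.46]
shift [-131.8 -260.3 -112.5] rot [ 0.    -0.001 -0.051]
```

```bash
python3 -m jog '{"delta_rot":[[0,0,0],[0,0,0],[0,0,0],[0,0,0],[0,0,0]],"translation":[[0,0,-5],[0,0,-25],[0,0,-55],[0,0,-90],[0,0,-112]],"hand":[-0.2,-0.2,-0.2,-0.2,-0.2]}'
python3 -c "
from h import *
plan([507,55,160],-104.3)"
```

```text
t: 9.95
ee_pos: [556.0, -232.8, 161.2]
orientation: [3.105, -0.471, 0.003]
ft_force: [1.4, 0.4, -0.6]
width: 64.7
t 9.95 pos [ 556.  -232.8  161.2] tooly -107.3 q [-0.42  0.46  1.73 -0.    0.95  1.46]
shift [-132.1 -260.3    0.9] rot [ 0.    -0.002 -0.052]
```

```bash
python3 -m jog '{"delta_rot":[[0,0,0],[0,0,-0.02],[0,0,-0.04],[0,0,-0.052],[0,0,-0.052]],"translation":[[-15,-30,0],[-35,-70,0],[-57,-112,0],[-79,-155,0],[-100,-197,0]],"hand":[-0.2,-0.2,-0.2,-0.2,-0.2]}' && python3 -m jog '{"delta_rot":[[0,0,0],[0,0,0],[0,0,0],[0,0,0],[0,0,0]],"translation":[[-16,-32,0],[-28,-55,0],[-32,-63,0],[-32,-63,0],[-32,-63,0]],"hand":[-0.2,-0.2,-0.2,-0.2,-0.2]}'
python3 -c "
from h import *
shot('wrist','w6')
shot('scene','s6')
plan([507,55,75],-104.3)"
```

```text
t: 10.45
ee_pos: [517.5, -13.1, 159.0]
orientation: [-3.117, 0.391, -0.0]
ft_force: [0.5, 0.3, -0.0]
width: 64.1
t: 10.95
ee_pos: [503.1, 53.6, 158.9]
orientation: [3.117, -0.39, 0.0]
ft_force: [-0.1, -0.9, -0.2]
width: 63.8
t 11.05 pos [503.2  53.1 158.8] tooly -104.4 q [ 0.08  0.34  1.94 -0.    0.86  1.9 ]
shift [ 3.2 -2.8 83.8] rot [ 0.    -0.    -0.001]
```

View pics/w6.png

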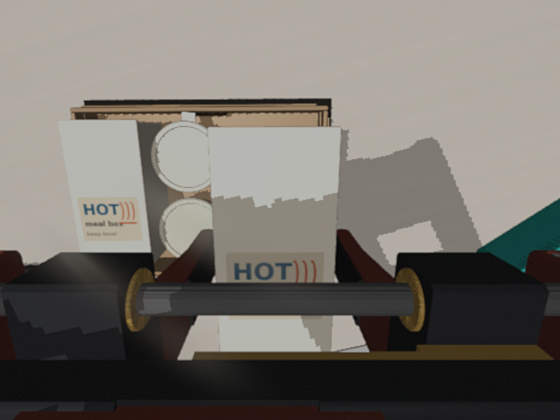

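The box is held square. Its far edge is at row 127 (columns 210–341), and the wall, tubs and packed box lie beside it.

```bash
python3 - <<'E'
from h import *
c,im=load("w6");g=cv2.cvtColor(im,cv2.COLOR_BGR2GRAY)
e=lambda v,lo,hi:[(i,int(v[i+1])-int(v[i])) for i in range(lo,hi) if abs(int(v[i+1])-int(v[i]))>15]
for r in(140,160,180,220):print(r,e(g[r],195,225),e(g[r],325,350))
print(e(g[:,270],90,140))
o=get_obs();p=o["ee_pos"];M=R.from_rotvec(o["orientation"]).as_matrix()
for dz in(10,12,14,16,18):
    P=onz(c,[[210,127.5],[340,127.5]],p[2]+dz);q=(P-p)@M;print(dz,np.linalg.norm(P[0]-P[1]).round(1),q.round(1).tolist())
C=onz(c,[[72,108],[330,106]],41);print("far wall outer corners",C.round(1).tolist())
# predicted carton outer corners from w1/w4
a=np.radians(-14.3);x=np.array([np.cos(a),np.sin(a)]);u=np.array([-np.sin(a),np.cos(a)]);c0=np.array([523.4,117.8])
print("pred",c0+81*x+114*u,c0+81*x-114*u)
print("TCP carton frame",(p[:2]-c0)@x,(p[:2]-c0)@u)
E
```

```text
140 [] [(339, -26), (340, -26), (348, 23)]
160 [] [(338, -22), (339, -30), (346, 22)]
180 [] [(337, -19), (338, -32)]
220 [(211, -24)] []
[(97, -49), (98, -69), (99, -28), (102, 26), (103, 46), (106, 25), (109, -32), (110, -48), (111, 33), (112, 63), (126, 34)]
10 63.1 [[65.2, -32.2, -10.0], [65.3, 30.9, -10.0]]
12 62.3 [[65.2, -31.8, -12.0], [65.2, 30.5, -12.0]]
14 61.5 [[65.2, -31.4, -14.0], [65.2, 30.1, -14.0]]
16 60.7 [[65.2, -31.0, -16.0], [65.2, 29.7, -16.0]]
18 59.8 [[65.2, -30.6, -18.0], [65.2, 29.2, -18.0]]
far wall outer corners [[627.3, 206.1, 41.0], [572.9, -14.2, 41.0]]
pred [630.04816169 208.26087335] [573.73238679 -12.67471341]
TCP carton frame -3.6001933478622226 -67.65291076528125
```

Offsets are small: the box centre is -1 mm off along x. I'll shift 3 mm along tool x and -1 mm along tool y, then lower.

```bash
python3 -m jog '{"delta_rot":[[0,0,0],[0,0,0],[0,0,0],[0,0,0],[0,0,0]],"translation":[[3,-1,15],[3,-1,40],[3,-1,65],[3,-1,83],[3,-1,90]],"hand":[-0.2,-0.2,-0.2,-0.2,-0.2]}' && python3 -m jog '{"delta_rot":[[0,0,0],[0,0,0],[0,0,0],[0,0,0]],"translation":[[0,0,2],[0,0,5],[0,0,8],[0,0,8]],"hand":[-0.2,-0.2,-0.2,-0.2]}'
```

```text
t: 11.55
ee_pos: [505.1, 53.3, 67.1]
orientation: [3.116, -0.393, -0.004]
ft_force: [-1.0, -0.1, -0.5]
width: 64.2
t: 11.95
ee_pos: [506.3, 54.4, 61.1]
orientation: [-3.117, 0.391, -0.001]
ft_force: [0.1, 0.5, -0.5]
width: 63.9
```

```bash
python3 -m jog '{"delta_rot":[[0,0,0],[0,0,0],[0,0,0],[0,0,0]],"translation":[[0,0,1],[0,0,3],[0,0,4],[0,0,4]],"hand":[-0.2,-0.2,-0.2,-0.2]}' && python3 -m jog '{"delta_rot":[[0,0,0],[0,0,0],[0,0,0]],"translation":[[0,0,1],[0,0,2],[0,0,2]],"hand":[-0.2,-0.2,-0.2]}' && python3 -m jog '{"delta_rot":[[0,0,0],[0,0,0],[0,0,0]],"translation":[[0,0,1],[0,0,2],[0,0,2]],"hand":[-0.2,-0.2,-0.2]}'; python3 -c "
from h import *
shot('wrist','w7')"
```

```text
t: 12.35
ee_pos: [505.9, 54.5, 56.7]
orientation: [3.117, -0.39, -0.0]
ft_force: [-0.1, -0.5, -1.1]
width: 64.4
t: 12.65
ee_pos: [505.9, 54.5, 54.6]
orientation: [3.117, -0.39, -0.0]
ft_force: [-0.1, 0.5, -1.0]
width: 64.3
t: 12.95
ee_pos: [506.0, 54.4, 52.7]
orientation: [3.117, -0.39, 0.0]
ft_force: [0.3, 0.0, 0.0]
width: 63.9
```

View pics/w7.png

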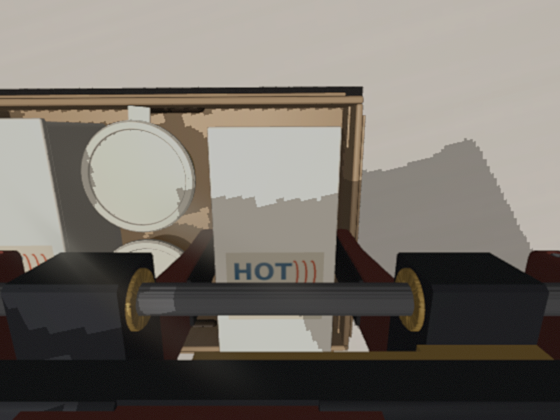

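The box is inside the walls and clear of the lids (columns 194 to 210) and the -y wall (columns 341 to 350). There is no contact yet, so I'm lowering further in small steps.

```bash
python3 -m jog '{"delta_rot":[[0,0,0],[0,0,0],[0,0,0]],"translation":[[0,0,1],[0,0,1.5],[0,0,1.5]],"hand":[-0.2,-0.2,-0.2]}' && python3 -m jog '{"delta_rot":[[0,0,0],[0,0,0],[0,0,0]],"translation":[[0,0,1],[0,0,1],[0,0,1]],"hand":[-0.2,-0.2,-0.2]}' && python3 -m jog '{"delta_rot":[[0,0,0],[0,0,0],[0,0,0]],"translation":[[0,0,1],[0,0,1],[0,0,1]],"hand":[-0.2,-0.2,-0.2]}'
```

```text
t: 13.3
ee_pos: [506.0, 54.4, 52.6]
orientation: [-3.117, 0.39, -0.0]
ft_force: [-4.5, -0.2, 18.4]
width: 63.9
t: 13.6
ee_pos: [506.1, 54.4, 52.6]
orientation: [-3.117, 0.39, -0.001]
ft_force: [-7.9, -0.5, 31.0]
width: 64.3
t: 13.9
ee_pos: [506.3, 54.4, 51.9]
orientation: [3.117, -0.39, 0.002]
ft_force: [-8.8, -2.0, 35.3]
width: 64.1
```

Floor contact at TCP z 52.6. I'll relieve the force, release and lift.

```bash
python3 -m jog '{"delta_rot":[[0,0,0],[0,0,0],[0,0,0]],"translation":[[0,0,-2],[0,0,-3.2],[0,0,-3.2]],"hand":[-0.2,-0.2,-0.2]}' && python3 -m jog '{"delta_rot":[[0,0,0],[0,0,0],[0,0,0],[0,0,0],[0,0,0]],"translation":[[0,0,0],[0,0,0],[0,0,0],[0,0,0],[0,0,0]],"hand":[0.85,0.85,0.85,0.85,0.85]}' && python3 -m jog '{"delta_rot":[[0,0,0],[0,0,0],[0,0,0],[0,0,0],[0,0,0]],"translation":[[0,0,-10],[0,0,-35],[0,0,-80],[-20,0,-130],[-40,0,-180]],"hand":[0.85,0.85,0.85,0.85,0.85]}' && python3 -m jog '{"delta_rot":[[0,0,0],[0,0,0],[0,0,0],[0,0,0]],"translation":[[-30,0,-20],[-50,0,-40],[-50,0,-40],[-50,0,-40]],"hand":[1,1,1,1]}'; python3 -c "
from h import *
shot('wrist','w8');shot('scene','s8');c,im=shot('top','t8')
cv2.imwrite('pics/s8c.png',cv2.resize(load('s8')[1][150:260,190:400],None,fx=3.5,fy=3.5,interpolation=cv2.INTER_CUBIC))"
```

```text
t: 14.2
ee_pos: [506.0, 54.4, 52.4]
orientation: [-3.117, 0.39, -0.0]
ft_force: [-0.4, -0.5, 0.1]
width: 64.2
t: 14.7
ee_pos: [505.9, 54.5, 52.4]
orientation: [3.117, -0.39, -0.0]
ft_force: [0.2, -0.0, -0.6]
width: 81.2
t: 15.2
ee_pos: [469.4, 63.6, 227.5]
orientation: [-3.117, 0.391, -0.0]
ft_force: [1.2, -0.3, -0.2]
width: 81.0
t: 15.6
ee_pos: [421.9, 76.0, 266.0]
orientation: [-3.117, 0.39, -0.004]
ft_force: [0.5, 0.4, 0.3]
width: 87.7
```

View pics/w8.png

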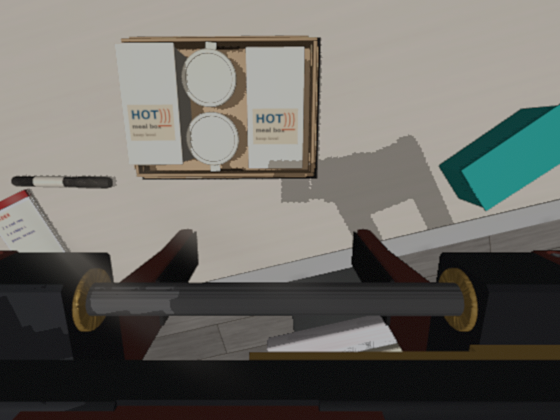

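View pics/s8c.png

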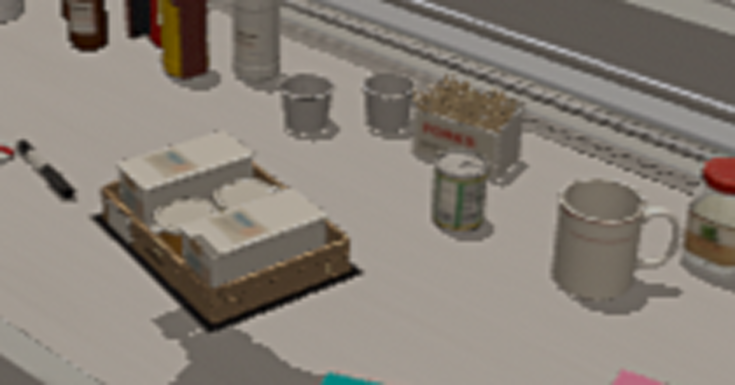

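The wrist view shows the last box at (247–304, 47–168) inside the carton. The tubs are upright at (210,78) and (214,138), and the packed box is at the +y wall. In the scene crop both boxes are level and the tin and pen have not moved. Handing in.

```bash
python3 -c "
from h import *
print(get_obs()['t'],ctrl.close_job())"
```

```text
the job is handed in; nothing more can be done
15.75 None
```

The second meal box is now in the carton with the other three, and the job was handed in at 15.75 s with the arm clear.

- **Pushing together:** I opened the fingers to 60 mm, put one behind each tub, and slid tubs and packed box to the +y wall. The wrist force rose to about 20 N when they reached it.
- **Placing the box:** I gripped the last box across its width by its top, lowered it to floor contact (35 N peak), relieved the force to near zero, then released and lifted away.
- **Last checks:** In the final wrist and scene pictures all four items look flat inside the carton and both tubs are upright. The tin, pen and visible part of the order pad look undisturbed. I judged this by eye and did not measure the final heights or the bystanders' positions.
- **Disagreements:**
  - The two-view heights were noisy, at 57–70 mm for the last box's top and 9–56 mm for the tub lids. I relied on the sizes fitting the stated heights, and on force contact.
  - While the gripper closed, the measured tool height rose about 4 mm, with 6 N upward, so the grip was slightly shallower than planned. The grip held, and the box touched down with the fingertips at 52.6 mm, above the rim and lids.

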